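# Load the steam-cleaning carousel

## Task

Get the brass dapping block ready for steam cleaning. First turn the carousel by its centre knob until the square nest stands in the middle of the loading gap of the splash guard; only then set the block gently (not dropped) flat on its base inside the square nest, let go, and leave the nest standing at the gap.

Things in the scene. Friction and masses are not known exactly. Their poses are not given: they have to be found in the camera images.
- dapping_block: Brass cube of 42 mm with round hollows in its faces, 0.4 to 0.7 kg, loose on the work surface. Origin: centre of its underside; z up, x and y square to its side faces. Take it by two opposite side faces.
- station: The carousel's fixed pan and 51 mm high round splash guard, 264 mm across. Origin: on the carousel's axis, at the work surface. The guard is open for 90 degrees about -x, between two dark posts: the loading gap, a small dark mark in its middle, on the robot's side. Opposite it a grey post with a pipe and brass nozzle stands 103 mm high and reaches in to 97 mm from the axis.
- carousel (a joint): Angle in rad of the turning plate (pale bare metal, 244 mm across, top 32 mm above the work surface), counter-clockwise from above positive. 0: the square nest stands in the middle of the loading gap. It starts at 0.55 to 1.4, so the nest must go back clockwise; it turns freely both ways and stays where it is left (friction 0.12 Nm).
- square_nest (a point): Centre of the square nest's floor (the plate's top), 83 mm from the axis; turns with the plate, -x points outward. 62 mm square inside, dark walls 4 mm thick, 8 mm high: the block fits at any yaw. Two other nests, 120 degrees to either side, are wrong and too small: a round one (36 mm inside) and a narrow slot (66 x 22 mm).
- knob (a point): Middle of the black bar knob on the carousel's axis, 82 mm above the work surface. The bar is 44 mm long along y of this frame, 14 mm thick along x, 32 mm high (66 to 98 mm above the work surface), on a thin stem: pinch it across its thickness from above. It turns with the plate and lies crosswise to the direction of the square nest.

How it is judged:
On the way:
1. the square nest stands at the loading gap (within 0.2 rad) while the block is still away from it (more than 100 mm) (value of joint carousel between -0.2 and 0.2 rad and horizontal distance between dapping_block and square_nest above 0.1 m), for 0.2 s.
At the end, for the whole second after the job is handed in: The block lies flat and upright on the floor of the square nest (centre within 18 mm of the nest's, underside within 5 mm of the floor, tilt under 0.1 rad), at rest, and the square nest stands within 0.2 rad of the middle of the loading gap, the carousel at rest (value of joint carousel between -0.2 and 0.2 rad and velocity of joint carousel between -0.05 and 0.05 rad/s and horizontal distance between dapping_block and square_nest below 0.018 m and z of dapping_block in the frame of square_nest below 0.005 m and angle between dapping_block's own z axis and vertical below 0.1 rad and linear speed of dapping_block below 0.02 m/s); the robot touches nothing.
It fails at once if the block is dropped or slammed into the nest (faster than 0.5 m/s within 30 mm of the plate) (horizontal distance between dapping_block and square_nest below 0.04 m and z of dapping_block in the frame of square_nest below 0.03 m and linear speed of dapping_block above 0.5 m/s).
It also fails if it takes over 58 s, if anything falls off the work surface, if the arm or the gripper's body presses on something with over 40 N, if the wrist force passes 120 N, or if a joint passes its speed limit or range.

## Robot

A 6-joint arm with a two-finger parallel gripper is mounted at the origin on a cart in front of the work surface, level with it; the furniture and walls round the work are solid. World frame = base frame: x ahead of the robot, y to its left, z up, the work surface at z = 0. Lengths are in m, angles in rad, forces in N, time in s.
With the tool pointing down it reaches from about 0.35 to 0.975 m from the base axis. Payload 4.9 kg.
Tool frame: the origin (TCP) lies at the very end of the fingers, on their centre line; the grasp point (between the pads) lies 19 mm behind it (ctrl.hold_point_z is the distance from the TCP to the grasp point, in m); x points along the fingers, z is the direction in which the jaws open and shut, and the axes are right-handed (so a half turn about x gives the same grasp; the last joint's range is limited). The gripper opens to 85 mm and grips with 20 to 120 N. Pads are 22 mm wide; open, the fingers measure 114 mm over their backs; the gripper's body (76 mm by 85 mm) begins 54 mm behind the grasp point. The pads swing forward as they close: fully open they stand 13 mm farther back than shut.
Start: joints at [1.029, 0.053, 1.613, -0, 1.476, -0.119], TCP at [0.256, 0.57, 0.231] pointing down, gripper open.
Joint ranges: [-3.01, 3.01], [-1.01, 2.22], [0.06, 2.58], [-1.02, 4.17], [0.09, 2.62], [-3.14, 3.14]. Speed limits (rad/s): [2.57, 2.57, 3.14, 3.14, 3.14, 3.14].

## Interface

Orientations are given as [roll, pitch, yaw] about the fixed x, y, z axes, in that order (R = Rz(yaw) Ry(pitch) Rx(roll)).
In Python, from station import sense, imaging, ticket, nets, ctrl gives the robot as it stands.
- The arm moves only by the shell command python3 -m jog 'ROWS' [OPENING] [FORCE]. ROWS is JSON, a list of rows, each a list of 2 entries, a list of its own where there are three numbers: the shift along the tool's x, y, z in mm, then the turn about the tool's x in rad. In form: [[[x, y, z], turn], ...]. A call has 1 to 5 rows; each row is the pose to reach, as a shift and turn from the pose measured when the call began, along the tool's axes at that moment; what a row does not reach only later rows make up. A row lasts 1/8 s, in which the tool goes at most 62.5 mm and 10.7 degrees, less where a joint would pass 70% of its speed; a pose out of reach is approached as far as the arm can. A call with a gripper value outside its range is refused whole. OPENING is the opening, from 0 (shut) to 1 (fully open), set as the call begins (- or left out, the last holds). The fingers move at their own pace and stop on an object; FORCE is the grip in N (left out, the last holds). Time passes only in rows, so rows that repeat a pose let the fingers close. It gives the time, the measured TCP pose, the force and the opening at its end, in the units of the state.
- sense(): the state, without advancing time (a new reading comes with each control period).
- imaging.capture(name): name is "side" or "top"; returns a dict with "image" (420x560x3 uint8, blue, green, red), "mtx" (3x3 intrinsics, pixels), "rvec" (rotation vector, rad) and "tvec" (3), from world to camera coordinates, as OpenCV has them. Camera axes: x right, y down, z forward; pixel columns grow to the right and rows downward; lengths in m; the calibration is good to about 2 mm. A picture is of the moment at which its call begins. There is no depth.
- ticket.close_job(): hands the job in, once; it reports no verdict.
Trained networks look in a picture, given as the dict that the camera call returned (one of the last four; its "shot" number tells which), for a name from the list of things; names that differ only in an ending like _2 or _b are one class to them, and where a whole thing is asked for, a point or a joint stands for the part that bears it (a point fixed in the world has none). Each returns a list of dicts, best first, with "confidence" (0 to 1); they miss things now and then, are a little off and sometimes report something else, mostly with a low value. They report only what shows in the picture. A call takes as long as a camera call.
- nets.outline_of(picture, target): "pixels" (420x560 bool, what is visible of it) and "extent" ([left, top, right, bottom] in pixels, round what is visible of it).
- nets.place_of(picture, target): "xy" ([column, row] in pixels: a listed point, or the origin of a listed thing).
The state is a dict: "time_s": time; "q": joint angles; "qvel": joint speeds; "joint_efforts": joint torques, N m; "tool_pos": TCP position; "ee_rot": TCP orientation; "contact_force": force on the tool from outside, world axes, zero at the start; "torque": the same for the moment, N m; "finger_gap": finger opening in m.
Only numpy, scipy, OpenCV 4.12 (cv2) and the standard library are available. Lean on these libraries where they do the work, as an engineer would, in place of code of your own. Each camera call takes 0.05 s, during which the arm holds its last target. There are 200 camera calls.

## Working session

There is one attempt and no reset: what is moved stays moved. The work goes in short steps, Python scripts to look and compute and a shell command to move; the robot and the scene stay as the last step left them, time stands still between calls to the robot, and variables do not carry over. Pictures are saved under pics/ and viewed, about 8 in all and at most 12, crops included, and the job is handed in when it is done.

```bash
mkdir -p pics; cat > h.py <<'E'
import numpy as np, cv2
from station import sense, imaging, ticket, nets, ctrl
from scipy.spatial.transform import Rotation as R
def ray(p,uv):
    M=R.from_rotvec(np.ravel(p["rvec"])).as_matrix(); t=np.ravel(p["tvec"])
    n=cv2.undistortPoints(np.array([[uv]],float),p["mtx"],None)[0,0]
    return -M.T@t, M.T@np.array([n[0],n[1],1])
def at_z(p,uv,z):
    o,d=ray(p,uv); return o+d*(z-o[2])/d[2]
def proj(p,X):
    return cv2.projectPoints(np.array(X,float).reshape(-1,3),p["rvec"],p["tvec"],p["mtx"],None)[0][:,0]
def shift(target, s=None):
    s=s or sense(); return R.from_euler("xyz",s["ee_rot"]).as_matrix().T@(np.array(target)-s["tool_pos"])*1000
E
python3 - <<'E'
from h import *
s=sense(); print({k:np.round(v,3) for k,v in s.items()}); print(R.from_euler("xyz",s["ee_rot"]).as_matrix().round(2), ctrl.hold_point_z)
Z=dict(dapping_block=0,station=0,square_nest=.032,knob=.082)
ims=[]
for c in("top","side"):
    p=imaging.capture(c); im=p["image"].copy(); print(c,"cam",ray(p,[280,210])[0].round(3))
    for n,z in Z.items():
        for r in nets.place_of(p,n)[:2]:
            print(n,np.round(r["xy"],1),round(r["confidence"],2),at_z(p,r["xy"],z).round(4))
            cv2.circle(im,tuple(int(v) for v in r["xy"]),3,(0,0,255),-1)
    cv2.imwrite(f"pics/{c}1.png",im)
E
```

```text
{'time_s': np.float64(0.0), 'q': array([ 1.029,  0.053,  1.614, -0.   ,  1.476, -0.119]), 'qvel': array([-0.001, -0.   ,  0.001, -0.001,  0.001,  0.001]), 'joint_efforts': array([-0.0000e+00, -3.9368e+01, -3.7017e+01, -0.0000e+00,  7.0000e-03,
       -0.0000e+00]), 'tool_pos': array([0.256, 0.569, 0.23 ]), 'ee_rot': array([ 3.026,  1.569, -2.109]), 'contact_force': array([0.53 , 0.006, 0.158]), 'torque': array([-0.047,  0.067,  0.008]), 'finger_gap': np.float64(0.085)}
[[-0.   -0.91  0.41]
 [-0.    0.41  0.91]
 [-1.    0.   -0.  ]] 0.0187
top cam [ 0.172 -0.006  1.537]
dapping_block [397.8 227.8] 0.51 [ 0.4564 -0.3654  0.    ]
station [179.2 210.5] 0.69 [0.5347 0.3025 0.    ]
square_nest [197.5 215.1] 0.57 [0.511  0.2408 0.032 ]
knob [169.  205.3] 0.83 [0.532  0.3159 0.082 ]
side cam [-0.002 -1.023  0.652]
dapping_block [340.4 311.8] 0.58 [ 0.4471 -0.3657  0.    ]
station [256.  183.5] 0.87 [0.5483 0.3262 0.    ]
square_nest [254.4 187.8] 0.86 [0.5039 0.232  0.032 ]
knob [249.6 162.4] 0.88 [0.5267 0.3214 0.082 ]
```

View pics/top1.png

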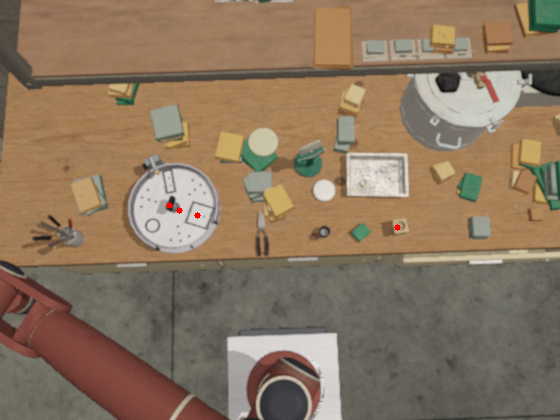

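View pics/side1.png

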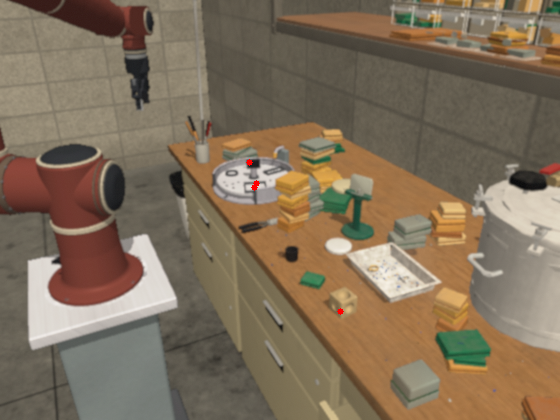

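The top view shows the station at about (173,207), the knob bar at (172,204), the square nest at (201,215) and the block at (399,227). Next I'll take zoomed crops to get the gap direction and the block's yaw.

```bash
python3 - <<'E'
from h import *
p=imaging.capture("top"); im=p["image"]
a=cv2.resize(im[150:260,115:235],None,fx=5,fy=5,interpolation=cv2.INTER_CUBIC)
b=cv2.resize(im[205:250,375:425],None,fx=4,fy=4,interpolation=cv2.INTER_CUBIC)
cv=np.zeros((550,800,3),np.uint8); cv[:,:600]=a; cv[:180,600:800]=b; cv2.imwrite("pics/crop2.png",cv)
for n in("station","dapping_block","carousel","knob"):
    for r in nets.outline_of(p,n)[:1]:
        m=r["pixels"].astype(np.uint8); c=max(cv2.findContours(m,0,1)[0],key=len)
        print(n,r["confidence"],r["extent"],m.sum(),cv2.minAreaRect(c))
        if len(c)>20: print(cv2.fitEllipse(cv2.convexHull(c)))
p2=imaging.capture("side")
for n in("dapping_block","knob"):
    for r in nets.outline_of(p2,n)[:1]: print("side",n,r["extent"],r["confidence"])
E
```

```text
station 0.69 [131.5, 155.0, 221.9, 252.1] 6768 ((174.29998779296875, 207.09999084472656), (92.33850860595703, 89.80868530273438), 18.43494987487793)
((172.61532592773438, 204.1768341064453), (90.58395385742188, 100.40911865234375), 146.8114471435547)
dapping_block 0.81 [390.6, 218.2, 411.2, 236.1] 252 ((399.3648681640625, 226.18922424316406), (15.617903709411621, 16.76869773864746), 80.53767395019531)
((399.37518310546875, 226.1729278564453), (17.069438934326172, 19.76406478881836), 62.01591873168945)
carousel 0.93 [134.1, 169.7, 216.2, 247.5] 5002 ((174.5, 207.5), (79.0, 79.0), 0.0)
((174.72219848632812, 207.47315979003906), (77.98689270019531, 81.74908447265625), 55.522544860839844)
knob 0.79 [137.7, 167.3, 213.4, 250.6] 4966 ((174.5, 207.0), (78.0, 79.0), 90.0)
((174.4910430908203, 207.38690185546875), (77.90138244628906, 81.29480743408203), 58.80126953125)
side dapping_block [326.9, 288.5, 358.3, 318.0] 0.87
```

View pics/crop2.png

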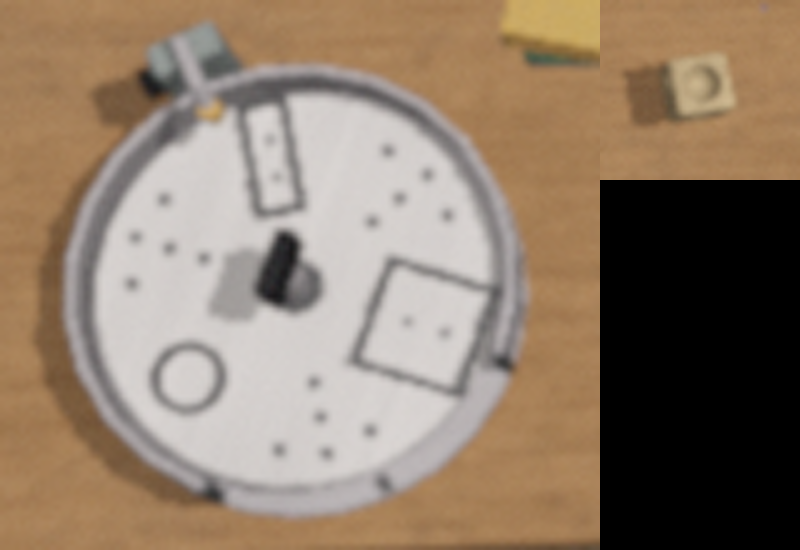

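The crop shows guard posts at (502,362) and (213,493), the gap mark at (384,485), the square nest's centre at (426,325), the knob bar from (287,235) to (272,302), and the nozzle at (210,110). The block is nearly axis-aligned, with yaw of about 0.1.

```bash
python3 - <<'E'
from h import *
p=imaging.capture("top")
f=lambda x,y,z: at_z(p,[115+x/5-.5,150+y/5-.5],z)
C=at_z(p,[174.5,207.4],.032); print("axis",C)
g=lambda P:np.arctan2(*(P-C)[1::-1])
for n,v in dict(postA=(502,362,.05),postB=(213,493,.05),mark=(384,485,.02),nozzle=(210,110,.1),nest=(426,325,.04),round=(188,376,.04),slot=(271,155,.04)).items():
    P=f(*v); print(n,P.round(4),"ang",g(P).round(3),"r",np.hypot(*(P-C)[:2]).round(4))
k1=f(287,235,.098);k2=f(272,302,.098);print("knob",(k1+k2)/2,np.hypot(*(k1-k2)[:2]), "bar ang",np.arctan2(*(k1-k2)[1::-1]))
h=lambda x,y,z: at_z(p,[375+(x-600)/4-.5,205+y/4-.5],z)
q=[h(*v,.042) for v in((669,58),(726,54),(736,108),(677,115))]
print("block",np.mean(q,0),[np.hypot(*(q[i]-q[i-1])[:2]).round(4) for i in range(4)],[np.arctan2(*(q[i]-q[i-1])[1::-1]).round(3) for i in range(4)])
# fit of block with outlines in both views
from scipy.optimize import minimize
ps=[p,imaging.capture("side")]; ms=[nets.outline_of(a,"dapping_block")[0]["pixels"] for a in ps]
def cost(v,z=0):
    c=0
    for a,m in zip(ps,ms):
        X=[[i*.021,j*.021,k] for i in(-1,1) for j in(-1,1) for k in(0,.042)]
        X=np.array(X); X[:,:2]=X[:,:2]@R.from_euler("z",v[2]).as_matrix()[:2,:2].T+v[:2]
        S=8; hull=cv2.convexHull(np.round((proj(a,X)+.5)*S).astype(np.int32))
        im=np.zeros((420*S,560*S),np.uint8); cv2.fillConvexPoly(im,hull,255)
        c+=np.abs(cv2.resize(im,(560,420),interpolation=cv2.INTER_AREA)/255.-m).sum()
    return c
for y0 in(0,.12,.25,-.2):
    r=minimize(cost,[.452,-.366,y0],method="Nelder-Mead",options=dict(initial_simplex=np.array([.452,-.366,y0])+[[0,0,0],[.008,0,0],[0,.008,0],[0,0,.15]],maxfev=70)); print(r.x.round(4),r.fun)
E
```

```text
axis [0.53729306 0.31032035 0.032     ]
postA [0.4844 0.1863 0.05  ] ang -1.974 r 0.1349
postB [0.4121 0.3562 0.05  ] ang 2.79 r 0.1334
mark [0.4181 0.2613 0.02  ] ang -2.751 r 0.1289
nozzle [0.6309 0.3499 0.1   ] ang 0.401 r 0.1016
nest [0.5108 0.2329 0.04  ] ang -1.901 r 0.0818
round [0.4847 0.3749 0.04  ] ang 2.254 r 0.0832
slot [0.6201 0.3272 0.04  ] ang 0.201 r 0.0845
knob [0.53424804 0.3084188  0.098     ] 0.04046789976270292 bar ang -0.2034260225132254
block [ 0.45561225 -0.36272826  0.042     ] [np.float64(0.0433), np.float64(0.0427), np.float64(0.0413), np.float64(0.0443)] [np.float64(0.055), np.float64(-1.535), np.float64(-3.05), np.float64(1.654)]
[ 0.4533 -0.3629  0.0572] 123.60392156862744
[ 0.4535 -0.3633  0.0894] 124.07843137254902
[ 0.4537 -0.3629  0.1791] 123.87843137254902
[ 0.4531 -0.3628  0.1561] 124.85098039215687
```

```bash
python3 -c "
from h import *
print(shift([.5365,.3095,.150]))"
```

```text
[  81.32766251 -362.25380765 -122.60959363]
```

```bash
python3 -m jog '[[[0,-55,-18],0],[[0,-110,-37],-0.05],[[0,-165,-56],-0.09],[[0,-220,-74],-0.09],[[20,-275,-93],-0.09]]' 0.6 60; python3 -m jog '[[[20,-50,-13],0],[[45,-87,-30],0],[[61,-87,-30],0],[[61,-87,-30],0]]'
python3 - <<'E'
from h import *
s=sense(); T=R.from_euler("xyz",s["ee_rot"]).as_matrix(); print(s["tool_pos"].round(4) if hasattr(s["tool_pos"],"round") else s["tool_pos"], "jaw ang",np.arctan2(T[1,2],T[0,2]), T[:,0].round(3), shift([.5365,.3095,.066]))
ps=imaging.capture("side"),imaging.capture("top")
for p in ps: print([(np.round(r["xy"],1),round(r["confidence"],2),at_z(p,r["xy"],.082).round(4)) for r in nets.place_of(p,"knob")[:1]])
a=[cv2.resize(ps[0]["image"][90:215,190:310],None,fx=3.3,fy=3.3,interpolation=2),cv2.resize(ps[1]["image"][150:275,115:235],None,fx=3.3,fy=3.3,interpolation=2)]
for u in proj(ps[0],[[.5365,.3095,.098],[.5365,.3095,.032]]): cv2.circle(a[0],tuple(int(v) for v in (u+.5-[190,90])*3.3),3,(0,255,0),-1)
cv2.imwrite("pics/c3.png",np.hstack(a))
E
```

```text
time_s: 1.72
tool_pos: [0.4714, 0.3717, 0.2136]
ee_rot: [-0.675, 1.566, 0.563]
contact_force: [0.3, 0.9, 0.2]
finger_gap: 0.0514
time_s: 2.22
tool_pos: [0.5427, 0.3149, 0.1508]
ee_rot: [-0.032, 1.569, 1.206]
contact_force: [0.4, 0.4, 0.8]
finger_gap: 0.0513
[0.5427 0.3149 0.1508] jaw ang 1.238020309892961 [ 0.001  0.002 -1.   ] [84.78487471  4.12536166 -7.3008207 ]
[(array([251.1, 162.5]), 0.94, array([0.5307, 0.3183, 0.082 ]))]
[(array([171.8, 203.7]), 0.66, array([0.5366, 0.3078, 0.082 ]))]
```

View pics/c3.png

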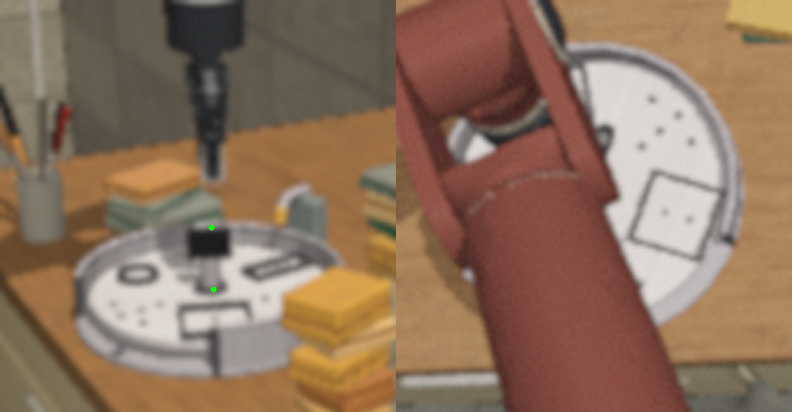

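The side view shows the projected axis (green points) on the knob at crop (211,228), with the gripper straight above it. I'll descend and pinch.

```bash
python3 -m jog '[[[30,4,-7],0],[[60,4,-7],0],[[84,4,-7],0],[[84,4,-7],0]]' 0.6 ; python3 -m jog '[[[0,0,0],0],[[0,0,0],0],[[0,0,0],0],[[0,0,0],0]]' 0.0 60
```

```text
time_s: 2.92
tool_pos: [0.5369, 0.3115, 0.0689]
ee_rot: [-0.587, 1.567, 0.654]
contact_force: [-0.5, 0.3, 1.3]
finger_gap: 0.0514
time_s: 3.42
tool_pos: [0.5375, 0.3116, 0.0709]
ee_rot: [-0.768, 1.565, 0.473]
contact_force: [-3.0, -1.7, 6.0]
finger_gap: 0.0126
```

```bash
python3 -m jog '[[[0,0,0],0.15],[[0,0,0],0.3],[[0,0,0],0.45],[[0,0,0],0.6],[[0,0,0],0.75]]'; python3 -m jog '[[[0,0,0],0.1],[[0,0,0],0.1],[[0,0,0],0.1]]';  python3 - <<'E'
from h import *
s=sense(); T=R.from_euler("xyz",s["ee_rot"]).as_matrix(); print("jaw ang",np.arctan2(T[1,2],T[0,2]),s["torque"])
p=imaging.capture("side")
for r in nets.place_of(p,"square_nest"):
  P=at_z(p,r["xy"],.032);d=P-[.5365,.3095,.032];print(r["confidence"],P,np.hypot(*d[:2]),np.arctan2(d[1],d[0]))
E
```

```text
time_s: 4.05
tool_pos: [0.5369, 0.3109, 0.071]
ee_rot: [-0.345, 1.567, 0.143]
contact_force: [-2.6, -3.0, 1.1]
finger_gap: 0.0129
time_s: 4.42
tool_pos: [0.5368, 0.3108, 0.071]
ee_rot: [-0.27, 1.568, 0.119]
contact_force: [-0.4, -0.3, -1.3]
finger_gap: 0.0132
jaw ang 0.38850599044089906 [-0.27955305  0.14216597 -0.04055316]
0.62 [0.45124961 0.26586628 0.032     ] 0.09576810613820592 -2.6685258060401553
```

```bash
python3 -m jog '[[[0,0,0],0],[[0,0,0],0],[[0,0,0],0]]' 0.6;python3 -m jog '[[[-50,0,0],0],[[-110,0,0],0],[[-170,0,0],0],[[-170,-50,-28],0],[[-170,-100,-56],0]]'; python3 -m jog '[[[0,-50,-28],0.1],[[0,-100,-56],0.2],[[0,-150,-84],0.32],[[0,-200,-112],0.32],[[0,-250,-140],0.32]]' 0.85;  python3 - <<'E'
from h import *
s=sense(); T=R.from_euler("xyz",s["ee_rot"]).as_matrix(); print("jaw ang",np.arctan2(T[1,2],T[0,2]),s["q"],shift([.4535,-.363,.15]))
p=imaging.capture("top")
a=cv2.resize(p["image"][150:260,115:235],None,fx=5,fy=5,interpolation=2); cv2.imwrite("pics/c4.png",a)
E
```

```text
time_s: 4.9
tool_pos: [0.5372, 0.311, 0.0715]
ee_rot: [-0.185, 1.567, 0.203]
contact_force: [-0.1, 0.2, -0.8]
finger_gap: 0.0513
time_s: 5.52
tool_pos: [0.523, 0.1964, 0.2432]
ee_rot: [-0.206, 1.563, 0.184]
contact_force: [1.2, 1.0, 0.4]
finger_gap: 0.051
time_s: 6.15
tool_pos: [0.4883, -0.0898, 0.2431]
ee_rot: [0.042, 1.562, 0.113]
contact_force: [0.6, -0.4, -0.3]
finger_gap: 0.0728
jaw ang 0.07039837882489289 [-0.33415034 -0.27542732  1.89572543  0.00388195  1.51321008 -0.40475819] [  92.48900558 -270.0946738   -54.7239966 ]
```

View pics/c4.png

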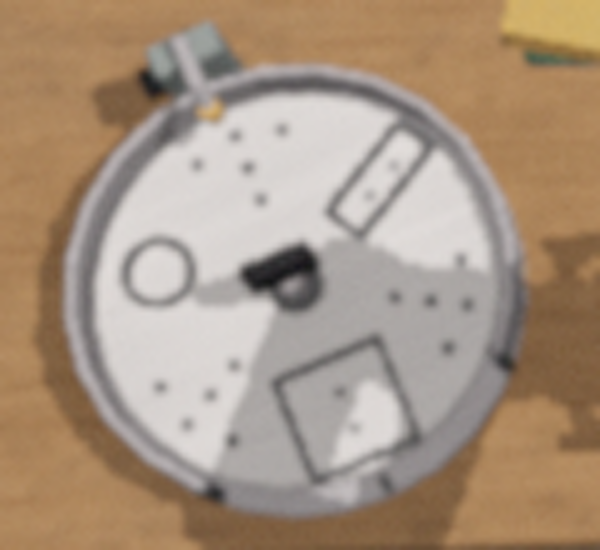

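The nest is now at crop (347,410), in line with the gap mark at (384,485), so the carousel is within a few hundredths of a rad of zero. Next is the block.

```bash
python3 -m jog '[[[0,-55,-11],0],[[0,-110,-22],0],[[10,-165,-33],0],[[30,-220,-45],0],[[50,-270,-55],0]]' 0.85; python3 -m jog '[[[20,0,0],0],[[20,0,0],0]]'; python3 - <<'E'
from h import *
f=lambda p,x,y,z: at_z(p,[115+x/5-.5,150+y/5-.5],z)
p=imaging.capture("side");t=imaging.capture("top")
N=f(t,347.5,409.5,.04);print("nest",N,np.hypot(*(N-[.5365,.3095,0])[:2]),np.arctan2(*(N-[.5365,.3095,0])[1::-1]))
s=sense(); T=R.from_euler("xyz",s["ee_rot"]).as_matrix(); print("jaw",np.arctan2(T[1,2],T[0,2]),np.round(s["tool_pos"],4),shift([.4535,-.363,.014]))
x0,y0=270,200
a=cv2.resize(p["image"][y0:y0+140,x0:x0+140],None,fx=4,fy=4,interpolation=2)
X=np.array([[i*.021,j*.021,k] for i,j in((-1,-1),(1,-1),(1,1),(-1,1)) for k in(.042,0)]); c,sn=np.cos(.08),np.sin(.08)
X[:,:2]=X[:,:2]@np.array([[c,sn],[-sn,c]])+[.4535,-.363]
for u in proj(p,X): cv2.circle(a,tuple(int(v) for v in (u+.5-[x0,y0])*4),2,(0,255,0),-1)
cv2.imwrite("pics/c5.png",a)
E
```

```text
time_s: 6.82
tool_pos: [0.4501, -0.3709, 0.194]
ee_rot: [-0.596, 1.561, -0.532]
contact_force: [0.5, 0.8, -0.1]
finger_gap: 0.0722
time_s: 7.08
tool_pos: [0.4495, -0.3696, 0.1715]
ee_rot: [-0.311, 1.565, -0.247]
contact_force: [0.4, -0.8, 0.0]
finger_gap: 0.0729
nest [0.46096631 0.2795965  0.04      ] 0.08123766257800974 -2.7646290352506204
jaw 0.06519383481765592 [ 0.4508 -0.3699  0.1743] [160.29137356   7.62202035   1.7159237 ]
```

View pics/c5.png

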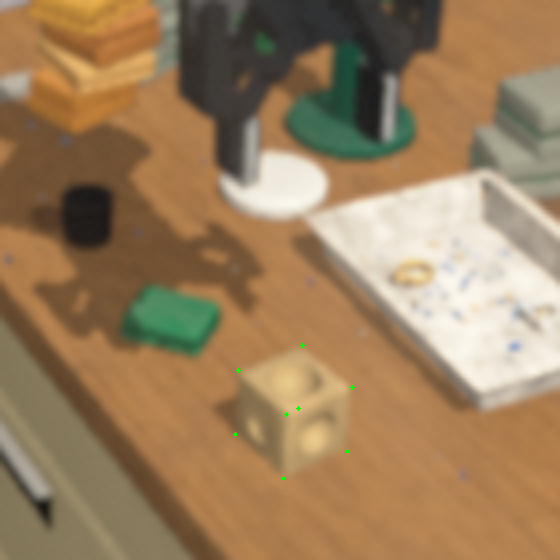

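The overlay matches the block to within about 1–2 camera pixels, with top corners at (238,380), (300,350) and (351,388). That's good enough to grasp, so I'll descend.

```bash
python3 -m jog '[[[50,7,2],0],[[100,7,2],0],[[140,7,2],0],[[160,7,2],0],[[160,7,2],0]]'; python3 -c "
from h import *
print(shift([.4535,-.363,.014]))"
```

```text
time_s: 7.8
tool_pos: [0.4539, -0.3627, 0.014]
ee_rot: [-0.524, 1.562, -0.458]
contact_force: [0.3, -0.7, 1.6]
finger_gap: 0.0725
[ 0.00966801 -0.29769405 -0.46636697]
```

```bash
python3 -m jog '[[[0,0,0],0],[[0,0,0],0],[[0,0,0],0],[[0,0,0],0]]' 0 70; python3 -m jog '[[[-15,0,0],0],[[-60,0,0],0],[[-120,0,0],0],[[-180,0,0],0],[[-190,0,0],0]]'; python3 - <<'E'
from h import *
p=imaging.capture("side"); s=sense(); T=R.from_euler("xyz",s["ee_rot"]).as_matrix(); print("jaw",np.arctan2(T[1,2],T[0,2]),np.round(s["q"],3),s["finger_gap"],s["contact_force"])
u=proj(p,s["tool_pos"])[0].astype(int); x0,y0=u-[60,60]
a=cv2.resize(p["image"][max(y0,0):y0+140,x0:x0+140],None,fx=4,fy=4,interpolation=2);cv2.imwrite("pics/c6.png",a)
print(shift([.4602,.278,.2]))
E
```

```text
time_s: 8.3
tool_pos: [0.4554, -0.3642, 0.0169]
ee_rot: [-0.638, 1.557, -0.572]
contact_force: [-0.3, 1.1, 5.9]
finger_gap: 0.0407
time_s: 8.93
tool_pos: [0.4552, -0.3648, 0.2138]
ee_rot: [-0.739, 1.546, -0.673]
contact_force: [0.3, -0.6, -4.8]
finger_gap: 0.0415
jaw 0.06632821176175084 [-0.805 -0.049  1.748  0.003  1.422 -0.871] 0.040640889670967933 [ 0.51630318 -0.02426795 -3.91896441]
[  3.7244755  640.41198244  48.09926623]
```

View pics/c6.png

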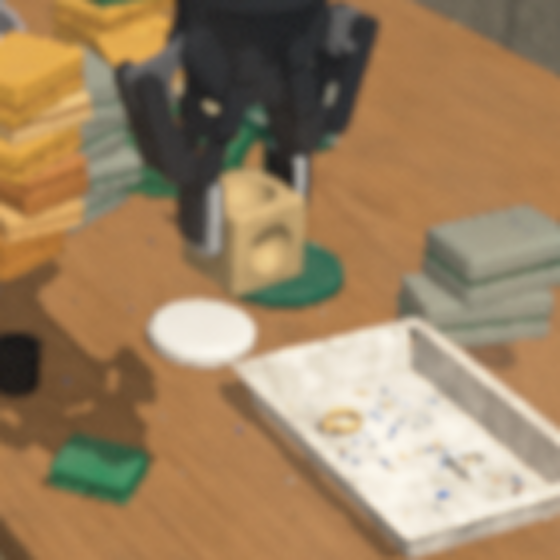

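The block is held level between the pads at (245,240). Now I'll carry it to the nest at about (0.460,0.2785).

```bash
python3 -m jog '[[[0,45,3],0],[[0,95,7],0],[[0,145,11],0],[[0,195,15],0],[[0,245,18],0]]'; python3 -m jog '[[[0,50,4],0],[[0,100,8],0],[[0,150,11],0],[[0,195,15],0],[[0,230,18],0]]';  python3 -c "
from h import *
s=sense(); T=R.from_euler('xyz',s['ee_rot']).as_matrix(); print('jaw',np.arctan2(T[1,2],T[0,2]),T[:,0],s['finger_gap'],shift([.4602,.2785,.15]))"
```

```text
time_s: 9.6
tool_pos: [0.4543, -0.1162, 0.205]
ee_rot: [-0.789, 1.556, -0.723]
contact_force: [0.6, 0.0, -4.0]
finger_gap: 0.0406
time_s: 10.22
tool_pos: [0.455, 0.1161, 0.1992]
ee_rot: [-1.134, 1.559, -1.067]
contact_force: [0.2, -0.9, -4.8]
finger_gap: 0.0408
jaw 0.06699809199780127 [ 0.00575587 -0.01045358 -0.99992879] 0.040824976815175947 [ 47.48019554 162.19521688  15.8615649 ]
```

```bash
python3 -m jog '[[[0,45,4],-0.1],[[0,90,8],-0.2],[[15,130,13],-0.32],[[30,162,16],-0.32],[[47,162,16],-0.32]]'; python3 -m jog '[[[0,0,0],0],[[0,0,0],0]]';  python3 - <<'E'
from h import *
s=sense(); T=R.from_euler('xyz',s['ee_rot']).as_matrix(); print('jaw',np.arctan2(T[1,2],T[0,2]),T[:,0],s["tool_pos"],shift([.4602,.2785,.053]))
p=imaging.capture("side")
print([(r["confidence"],r["xy"]) for r in nets.place_of(p,"square_nest")])
x0,y0=190,90
a=cv2.resize(p["image"][y0:y0+120,x0:x0+130],None,fx=5,fy=5,interpolation=2)
X=[[.4602+.031*(i*np.cos(.39)-j*np.sin(.39)),.2785+.031*(i*np.sin(.39)+j*np.cos(.39)),.04] for i in(-1,1) for j in(-1,1)]+[[.4602,.2785,.032]]
for u in proj(p,X): cv2.circle(a,tuple(int(v) for v in (u+.5-[x0,y0])*5),2,(0,255,0),-1)
cv2.imwrite("pics/c7.png",a)
E
```

```text
time_s: 10.85
tool_pos: [0.4583, 0.2792, 0.1467]
ee_rot: [-1.889, 1.559, -1.499]
contact_force: [-0.2, 0.4, -5.1]
finger_gap: 0.0406
time_s: 11.1
tool_pos: [0.4576, 0.2782, 0.1455]
ee_rot: [-2.055, 1.557, -1.666]
contact_force: [0.6, -0.1, -4.5]
finger_gap: 0.0407
jaw 0.3889043098879103 [-0.00127565 -0.01339496 -0.99990947] [0.45761069 0.27816155 0.1454582 ] [92.44199541  0.43248117  3.10300864]
[]
```

View pics/c7.png

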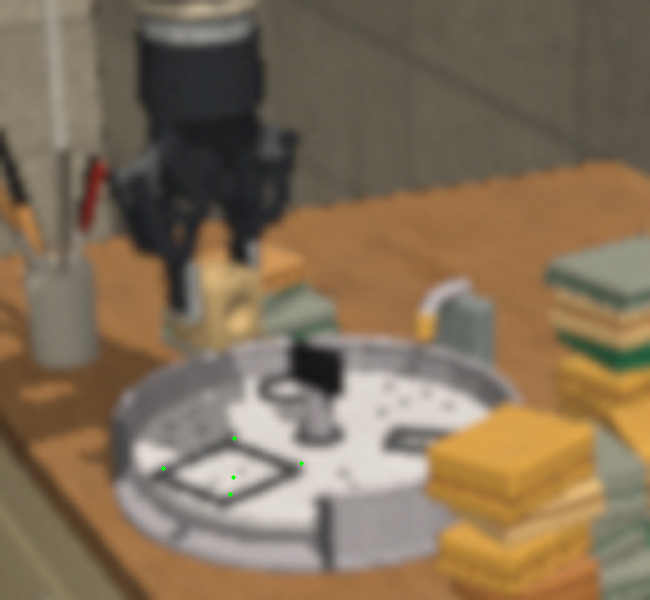

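The projected nest corners fall on the nest walls at about (233,440), (162,470), (300,466) and (230,497), so the target is confirmed. Lowering.

```bash
python3 -m jog '[[[30,0,3],0],[[55,0,3],0],[[75,0,3],0],[[85,0,3],0],[[90,0,3],0]]'; python3 -m jog '[[[0,0,0],0],[[2,0,0],0],[[3,0,0],0],[[3,0,0],0]]'
```

```text
time_s: 11.82
tool_pos: [0.4619, 0.2787, 0.0572]
ee_rot: [-1.789, 1.559, -1.4]
contact_force: [-0.5, -0.3, -4.3]
finger_gap: 0.0408
time_s: 12.32
tool_pos: [0.462, 0.2787, 0.0544]
ee_rot: [-1.764, 1.559, -1.375]
contact_force: [-0.2, 0.3, -3.5]
finger_gap: 0.041
```

```bash
python3 -m jog '[[[1,0,0],0],[[2,0,0],0],[[3,0,0],0],[[3,0,0],0]]'; python3 -m jog '[[[1,0,0],0],[[2,0,0],0],[[2,0,0],0]]'
```

```text
time_s: 12.82
tool_pos: [0.4619, 0.2786, 0.0512]
ee_rot: [-1.789, 1.559, -1.401]
contact_force: [-0.1, 0.8, -5.4]
finger_gap: 0.0406
time_s: 13.2
tool_pos: [0.4619, 0.2786, 0.0492]
ee_rot: [-1.788, 1.559, -1.399]
contact_force: [-1.0, -0.1, -5.3]
finger_gap: 0.041
```

```bash
python3 -m jog '[[[1,0,0],0],[[2,0,0],0],[[2,0,0],0]]'; python3 -m jog '[[[0.5,0,0],0],[[1,0,0],0],[[1,0,0],0]]'
```

```text
time_s: 13.58
tool_pos: [0.462, 0.2786, 0.049]
ee_rot: [-1.866, 1.558, -1.477]
contact_force: [-6.2, -3.0, 8.0]
finger_gap: 0.0406
time_s: 13.95
tool_pos: [0.4624, 0.2787, 0.0491]
ee_rot: [-1.834, 1.558, -1.445]
contact_force: [-3.2, -1.4, 4.7]
finger_gap: 0.0408
```

Contact shows as about 13 N of unloading. Releasing and rising.

```bash
python3 -m jog '[[[0,0,0],0],[[0,0,0],0],[[0,0,0],0],[[0,0,0],0]]' 0.75; python3 -m jog '[[[-20,0,0],0],[[-60,0,0],0],[[-120,0,0],0],[[-180,0,0],0]]'; python3 -m jog '[[[0,-60,0],0],[[0,-120,0],0],[[0,-180,0],0],[[0,-240,0],0],[[0,-300,0],0]]';python3 -m jog '[[[0,0,0],0],[[0,0,0],0]]'; python3 - <<'E'
from h import *
p=imaging.capture("top");q=imaging.capture("side")
for c in(p,q):
  for n,z in(("dapping_block",.032),("square_nest",.032)):
    print(n,[(round(r["confidence"],2),at_z(c,r["xy"],z).round(4)) for r in nets.place_of(c,n)[:1]])
a=cv2.resize(p["image"][150:260,115:235],None,fx=3.3,fy=3.3,interpolation=2);b=cv2.resize(q["image"][150:225,200:300],None,fx=4,fy=4,interpolation=2)
cv=np.zeros((370,800,3),np.uint8);cv[:a.shape[0],:a.shape[1]]=a;cv[:300,400:800]=b;cv2.imwrite("pics/c8.png",cv)
E
```

```text
time_s: 14.45
tool_pos: [0.4624, 0.2788, 0.049]
ee_rot: [-1.824, 1.558, -1.435]
contact_force: [0.1, -0.5, -1.0]
finger_gap: 0.0638
time_s: 14.95
tool_pos: [0.462, 0.281, 0.2322]
ee_rot: [-1.71, 1.559, -1.322]
contact_force: [0.4, 0.4, -0.6]
finger_gap: 0.0639
time_s: 15.58
tool_pos: [0.5764, 0.0015, 0.2379]
ee_rot: [-1.516, 1.558, -1.128]
contact_force: [-0.2, 0.2, 0.7]
finger_gap: 0.0642
time_s: 15.82
tool_pos: [0.5765, 0.0016, 0.2391]
ee_rot: [-1.415, 1.557, -1.027]
contact_force: [-0.2, 0.4, 0.5]
finger_gap: 0.0643
dapping_block [(0.72, array([0.4611, 0.2913, 0.032 ]))]
square_nest [(0.62, array([0.4605, 0.285 , 0.032 ]))]
dapping_block [(0.58, array([0.4524, 0.2661, 0.032 ]))]
square_nest [(0.79, array([0.4528, 0.2797, 0.032 ]))]
```

View pics/c8.png

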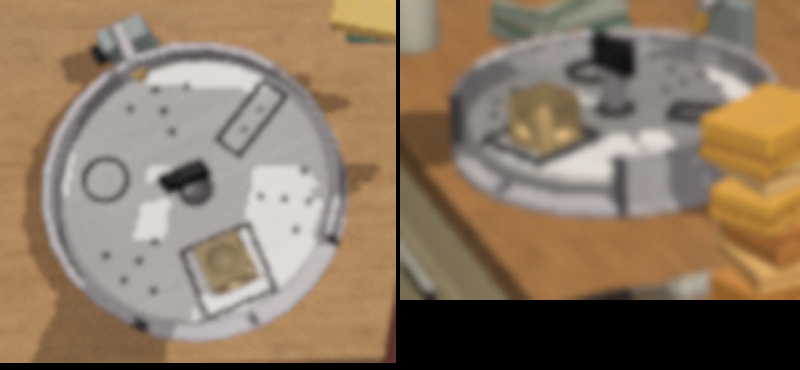

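The block stands flat in the square nest at the gap, with its top face at crop (225,262) and the nest centre at (228,271). I'll check the offset with parallax taken out.

```bash
python3 - <<'E'
from h import *
p=imaging.capture("top")
f=lambda x,y,z: at_z(p,[115+x/3.3-.5,150+y/3.3-.5],z)
B=f(225,262,.074);N=f(228,271,.04);d=N-[.5365,.3095,0];print(B,N,np.hypot(*(B-N)[:2]),np.arctan2(d[1],d[0])+2.742)
for c,q in(("top",p),("side",imaging.capture("side"))):
  m=nets.outline_of(q,"dapping_block")[0]["pixels"];ys,xs=np.nonzero(m);print(c,at_z(q,[xs.mean(),ys.mean()],.062 if c=="top" else .053))
E
```

```text
[0.4619522  0.27698546 0.074     ] [0.46034103 0.28080791 0.04      ] 0.004148125807114527 -0.03929779903497277
top [0.46433114 0.2761017  0.062     ]
side [0.45753311 0.27498775 0.053     ]
```

Block offset from the nest's centre is about 4 mm and the carousel is at about -0.04 rad. Both are well inside the limits, so I'm handing it in.

```bash
python3 -c "
from h import *
print(ticket.close_job(), sense()['time_s'])"
```

```text
the job is handed in; nothing more can be done
the job is handed in; nothing more can be done
```

I turned the carousel clockwise by its knob from about 0.84 rad to about 0. After that I picked up the block, lowered it into the square nest until it touched the floor, let go, moved the arm clear and handed in at about 16 s.

- **Last checks:** The final pictures show the block flat in the square nest, about 4 mm from the nest's centre (limit 18 mm). The carousel stands at about -0.04 rad (limit ±0.2). The gripper is open, clear of everything, with no force on it.
- **Disagreement:** The networks' raw place estimates for the block were less consistent, about 6 to 14 mm from the nest's centre depending on the camera. The corner and outline measurements agree to within about 5 mm, and I relied on those.
- **Failed checks:** One query for the nest found nothing while the arm held the block above it, so I checked the nest's position by overlaying its corners on the picture. The closing script did not print the final clock time.

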